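# Clear the feeding trays, then peel the stuck top tray off and hold it up

### The job

Clear the top feeding tray: put the little food jar into the square box and the tweezer flat into the long caddy, and let go of both. Then peel the top tray off the sticky stack by gripping its corner ear and raising that corner first while the opposite corner still rests on the stack. Finish holding the tray up still and roughly level, open side up, at least 15 cm above the shelf; leave the feeding cup alone.

Things in the scene. Friction and masses are not known exactly. Their poses are not given: they have to be found in the camera images.
- tray: Sticky top tray, white formed plastic, 194 x 156 mm over its 8 mm wide rim, 24 mm high, 90 g. Origin under the centre of its floor, z up, x along its length. Inside floor 150 x 112 mm at z = 2 mm, walls lean 15 deg outward, rim z = 14 to 24 mm. Starts nested in the stack, origin 40 mm above the shelf. The only tray with an ear.
- tray_ear (a point): Middle of the grip ear, where to pinch: a block 10 mm thick, 36 mm long, 18 mm high that sticks out diagonally from the top tray's (-x, +y) corner, its length along the horizontal line from point tray_far through the tray's centre and that corner. Grip across the 10 mm. Starts 57 mm above the shelf with free space below. Axes as the tray's.
- tray_far (a point): Outer corner of the top tray's rim diagonally opposite the ear, at the rim's underside (14 mm above the tray's origin). Axes as the tray's.
- stack: The four white trays below, 194 x 156 mm, in a fixed white holder (226 x 188 mm, six posts 62 mm high); rim top 54 mm above the shelf. Origin under the centre, x along the length. On each post (middle of the short sides, 55 mm either way from the middle of the long sides) a springy silicone pad clings to the top tray's rim, about 2 N of friction each, until the rim has risen 12 mm.
- jar: Small closed food jar standing in the top tray, amber with a white cap, diameter 30 mm, 46 mm high, about 50 g. Origin at the centre of its underside.
- tweezer: Rigid stainless feeding tweezer lying in the top tray across its length, 100 mm long, 15 mm wide at the middle, 11 mm high, 30 g. Origin on its underside at the middle, x along its length towards the tips; grip across the 15 mm width at the origin.
- jar_box: Square open box for jars, grey plastic, fixed, 115 x 115 mm, 45 mm high, walls and floor about 4 mm. Origin under its centre. Left or right of the stack.
- tool_caddy: Long low open caddy for tools, grey plastic, fixed, 190 mm along its x, 95 mm along its y, 30 mm high, walls and floor about 4 mm. Origin under its centre. On the other side of the stack from the square box.
- cup: Bystander: blue silicone feeding cup standing near the robot, 64 mm across, 48 mm high. Origin under its centre.
- divider: Bystander: clear acrylic divider plate lying flat beyond the stack, fixed, 100 x 200 x 5 mm.

How it is judged:
By the outcome, as a careful person would: the job done as asked, in the order asked, and still so for the second after the job is handed in, while the arm keeps its last pose, push and grip.
It also fails if it takes over 67 s, if anything falls off the work surface, if the arm or the gripper's body presses on something with over 40 N, if the wrist force passes 120 N, or if a joint passes its speed limit or range.

### The arm

A 6-joint arm with a two-finger parallel gripper is mounted at the origin on the work surface. World frame = base frame: x ahead of the robot, y to its left, z up, the work surface at z = 0. Lengths are in m, angles in rad, forces in N, time in s.
With the tool pointing down it reaches from about 0.375 to 0.925 m from the base axis. Payload 5.7 kg.
Tool frame: the origin (TCP) lies at the very end of the fingers, on their centre line; the grasp point (between the pads) lies 19 mm behind it; z points along the fingers, y is the direction in which the jaws open and shut (so a half turn about z gives the same grasp; the last joint's range is limited). The gripper opens to 85 mm and grips with 20 to 120 N. Pads are 22 mm wide; open, the fingers measure 114 mm over their backs; the gripper's body (76 mm by 85 mm) begins 54 mm behind the grasp point. The pads swing forward as they close: fully open they stand 13 mm farther back than shut.
Start: joints at [1.097, 0.359, 1.51, -0, 1.272, -0.115], TCP at [0.211, 0.562, 0.231] pointing down, gripper open.
Joint ranges: [-2.97, 2.97], [-1.01, 2.36], [0.21, 2.38], [-0.96, 4.11], [0.2, 2.71], [-2.98, 2.98]. Speed limits (rad/s): [2.39, 2.39, 3.14, 3.14, 3.14, 3.14].

### API

Orientations are given as [roll, pitch, yaw] about the fixed x, y, z axes, in that order (R = Rz(yaw) Ry(pitch) Rx(roll)).
In Python, from workcell import manip gives the robot as it stands. The module is installed in compiled form; this text tells all that it offers.
- The arm moves only by the tool send_rows, never from a script. Its argument "motion" is one flat list of numbers, 5 for each row, row after row: the finger opening in mm, from 0 to 85.4, then the shift along the tool's x, y, z in mm, then the turn about the tool's z in rad. A call has 1 to 8 rows; each row shifts and turns the pose as measured when the row begins, along the tool's axes as they then stand; what a row does not reach is not made up. A row lasts 1/10 s, in which the tool goes at most 50 mm and 8.59 degrees, less where a joint would pass 70% of its speed; a pose out of reach is approached as far as the arm can. A call with a gripper value outside its range is refused whole. The fingers move at their own pace and stop on an object; "newtons" is the grip in N (left out, the last holds). Time passes only in rows, so rows that do not move let the fingers close. It gives the time, the measured TCP pose, the force and the opening at its end, in the units of the state.
- manip.get_state(): the state, without advancing time (a new reading comes with each control period).
- manip.camera(name): name is "scene" or "top"; returns a dict with "pixels" (420x560x3 uint8, red, green, blue), "depth" (420x560 float32, m along the optical axis (not along the pixel's ray), 0 where there is no reading), "fx", "fy", "cx", "cy" (pixels), "dist" ([k1, k2, p1, p2, k3] as OpenCV has them; the pictures are not rectified), "camera_from_world" (4x4, takes a point from world to camera coordinates). Camera axes: x right, y up, looking along -z (the intrinsics and any distortion apply to the point x, -y, -z); pixel columns grow to the right and rows downward; lengths in m; the calibration is good to about 2 mm. A picture is of the moment at which its call begins.
- manip.close_job(): hands the job in, once; it reports no verdict.
The state is a dict: "time_s": time; "qpos": joint angles; "qd": joint speeds; "joint_torque": joint torques, N m; "tool_pos": TCP position; "ee_rot": TCP orientation; "wrist_force": force on the tool from outside, world axes, zero at the start; "ft_torque": the same for the moment, N m; "gripper_width": opening from 0.0 (shut) to 1.0 (fully open).
Only numpy, scipy, OpenCV 4.12 (cv2) and the standard library are available. Lean on these libraries where they do the work, as an engineer would, in place of code of your own. Each camera call takes 0.05 s, during which the arm holds its last target. There are 200 camera calls.

## Working session

There is one attempt and no reset: what is moved stays moved. The work goes in short steps, Python scripts to look and compute and a tool call to move; the robot and the scene stay as the last step left them, time stands still between calls to the robot, and variables do not carry over. Pictures are saved under pics/ and viewed, about 8 in all and at most 12, crops included, and the job is handed in when it is done.

Besides the shell and the picture viewer there is one more tool, called as name(argument=value, ...), one argument or row to a line, values as JSON. send_rows: Moves the arm, as the interface text tells. Its arguments: {"type":"object","properties":{"motion":{"type":"array"},"newtons":{"type":"number"}},"required":["motion"]}

```bash
mkdir -p pics; cat > h.py <<'E'
import numpy as np, cv2
from workcell import manip
def snap(n):
    c=manip.camera(n); np.savez(f'{n}.npz',**{k:np.asarray(v) for k,v in c.items()}); return c
def world(c,u,v,z=None):
    K=np.array([[c['fx'],0,c['cx']],[0,c['fy'],c['cy']],[0,0,1.]],float)
    p=cv2.undistortPoints(np.array([[[u,v]]],float),K,np.asarray(c['dist'],float))[0,0]
    T=np.linalg.inv(c['camera_from_world']); d=T[:3,:3]@np.array([p[0],-p[1],-1.]); o=T[:3,3]
    if z is None: s=float(c['depth'][int(round(v)),int(round(u))])
    else: s=(z-o[2])/d[2]
    return o+s*d
def load(n): return dict(np.load(f'{n}.npz'))
E
python3 - <<'E'
from h import *
for n in('top','scene'):
    c=snap(n); cv2.imwrite(f'pics/{n}0.png',c['pixels'][:,:,::-1]); print(np.linalg.inv(c['camera_from_world']).round(3).tolist(),c['fx'])
print(manip.get_state())
E
```

```text
[[0.003, 0.985, -0.17, 0.385], [-1.0, 0.005, 0.01, 0.007], [0.011, 0.17, 0.985, 1.211], [0.0, 0.0, 0.0, 1.0]] 485.98333562211155
[[-0.342, -0.64, 0.688, 1.302], [0.94, -0.242, 0.242, 0.261], [0.012, 0.729, 0.684, 0.781], [0.0, 0.0, 0.0, 1.0]] 541.9134645173751
{'time_s': 0.1, 'qpos': array([ 1.09687783e+00,  3.59404416e-01,  1.51131258e+00,  2.88113715e-07,
        1.27248149e+00, -1.15086722e-01]), 'qd': array([-0.00137607,  0.00025429, -0.00217891, -0.0029928 ,  0.00033249,
        0.00117306]), 'joint_torque': array([-2.19846243e-04, -5.28648198e+01, -2.79352212e+01, -4.31033423e-04,
        5.08965095e-03, -5.23034799e-06]), 'tool_pos': array([0.21043418, 0.56125088, 0.23055906]), 'ee_rot': array([-3.13999747e+00, -1.84676077e-04,  2.78276065e+00]), 'wrist_force': array([-0.93619936,  0.22875809, -0.5124973 ]), 'ft_torque': array([0.00366518, 0.0694801 , 0.00119218]), 'gripper_width': 0.9990830518764773}
```

View pics/top0.png

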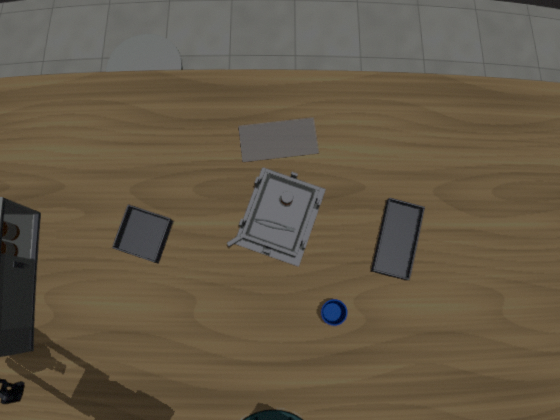

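View pics/scene0.png

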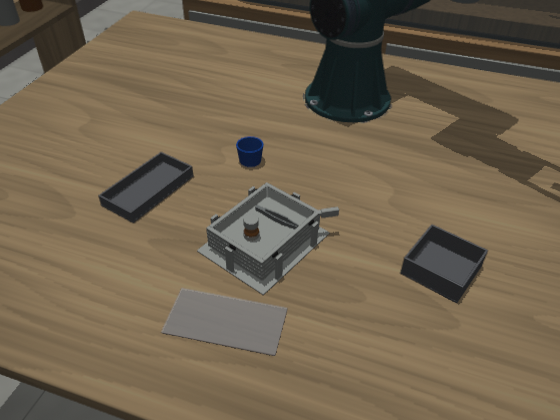

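The top view shows the ear near (236,242), the jar at (287,198), the tweezer at (274,226), the square box at (143,234) on the left, the caddy at (397,239) on the right and the cup at (334,312). I'll zoom in next.

```bash
python3 - <<'E'
from h import *
c=load('top'); s=load('scene')
a=cv2.resize(c['pixels'][160:280,220:340],None,fx=5,fy=5,interpolation=cv2.INTER_CUBIC)
cv2.imwrite('pics/c1.png',cv2.convertScaleAbs(a[:,:,::-1],alpha=1.4))
a=cv2.resize(s['pixels'][175:295,190:350],None,fx=5,fy=5,interpolation=cv2.INTER_CUBIC)
cv2.imwrite('pics/c2.png',cv2.convertScaleAbs(a[:,:,::-1],alpha=1.4))
E
```

```text
(no output)
```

View pics/c1.png

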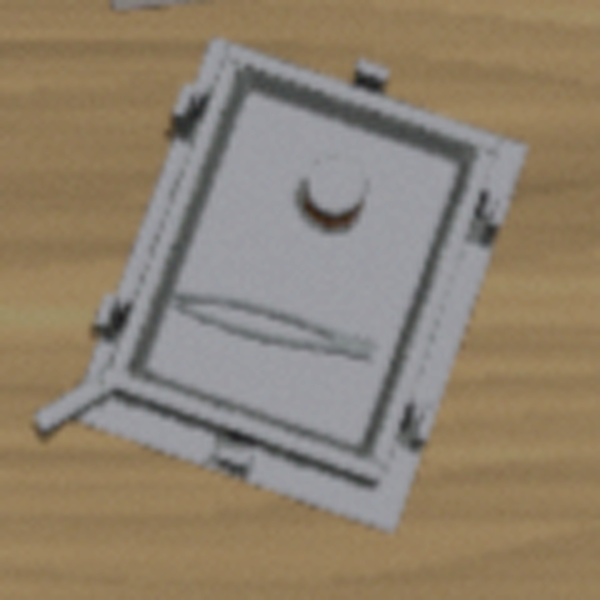

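View pics/c2.png

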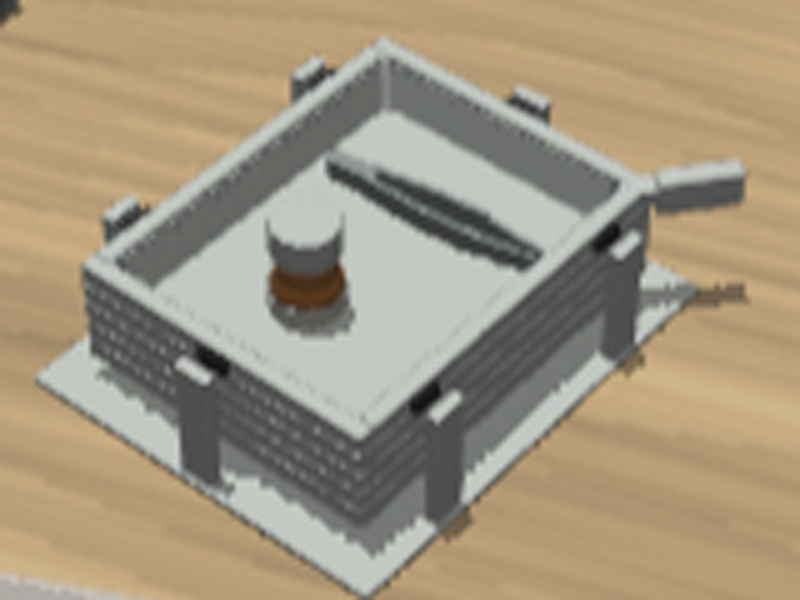

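The crops show the rim corners, the ear running down-left from (100,385) to (42,425) in c1, the cap centre at (335,185), and the tweezer from (175,302) to (372,350).

```bash
python3 - <<'E'
from h import *
c=load('top'); s=load('scene')
T=lambda U,V,z=None: world(c,220+(U+.5)/5-.5,160+(V+.5)/5-.5,z)
S=lambda U,V,z=None: world(s,190+(U+.5)/5-.5,175+(V+.5)/5-.5,z)
p=lambda n,x:print(n,(x*1000).round(1))
print('jar');p('T',T(336,185,.088));p('Td',T(336,185));p('S',S(305,218,.088));p('Sd',S(305,225))
print('tw');
for q in((175,302),(372,350),(268,322)):p('T',T(*q,.05))
for q in((338,158),(537,258),(435,207)):p('S',S(*q,.05))
print('rim')
C=[S(383,42,.064),S(645,185,.064),S(360,437,.064),S(87,265,.064)]
for x in C:p('S',x)
p('cen',sum(C)/4)
for i in range(4):print(np.linalg.norm(C[i]-C[i-1]).round(4),np.degrees(np.arctan2(*(C[i]-C[i-1])[1::-1])).round(1))
p('T earcorner',T(100,382,.064));p('T ear',T(72,403,.066)); p('T ear end',T(42,425,.066));p('S ear',S(695,178,.066)); p('S end',S(742,165,.066))
p('T inner corners',T(245,85,.064))
print('inner floor T')
F=[T(252,92,.042),T(470,160,.042),T(365,452,.042),T(135,372,.042)]
for x in F:p('',x)
print('box');
for q in((127,206),(172,218),(158,262),(114,249)):p('',world(c,*q,.045))
print('caddy')
for q in((390,200),(423,206),(408,278),(372,271)):p('',world(c,*q,.03))
p('cup',world(c,334,312,.048))
E
```

```text
jar
T [623.6 -32.   88. ]
Td [624.5 -32.1  83.8]
S [625.4 -29.9  88. ]
Sd [628.9 -28.5  88. ]
tw
T [573.4  44.7  50. ]
T [550.4 -50.6  50. ]
T [ 5.639e+02 -3.000e-01  5.000e+01]
S [551.  -46.7  50. ]
S [577.5  46.7  50. ]
S [ 5.643e+02 -2.000e-01  5.000e+01]
rim
S [492.  -49.7  64. ]
S [537.5  77.3  64. ]
S [700.2  20.9  64. ]
S [ 655.  -107.2   64. ]
cen [596.2 -14.7  64. ]
0.1729 160.6
0.135 70.3
0.1722 -19.1
0.1358 -109.4
T earcorner [532.4  79.5  64. ]
T ear [522.1  92.6  66. ]
T ear end [511.5 106.6  66. ]
S ear [528.8  95.   66. ]
S end [515.  110.2  66. ]
T inner corners [678.2  11.4  64. ]
inner floor T
 [680.2   8.   42. ]
 [646.4 -99.8  42. ]
 [501.8 -47.4  42. ]
 [540.3  64.   42. ]
box
 [607.7 361.9  45. ]
 [578.2 247.2  45. ]
 [470.2 277.8  45. ]
 [500.5 389.2  45. ]
caddy
 [ 629.  -293.5   30. ]
 [ 614.3 -378.5   30. ]
 [ 433.8 -332.4   30. ]
 [ 451.6 -242.5   30. ]
cup [ 353.4 -145.3   48. ]
```

```bash
cat >> h.py <<'E'
def plan(x,y,z,yaw,n):
    """rows for going to x,y,z (mm), yaw (deg) in n rows"""
    s=manip.get_state(); p=s['tool_pos']*1000; y0=s['ee_rot'][2]
    print('now',p.round(1),np.degrees(s['ee_rot']).round(1),'t',s['time_s'],'F',s['wrist_force'].round(1),'w',s['gripper_width'].round(3),'q',s['qpos'].round(2))
    d=np.array([x,y,z])-p; a=(np.radians(yaw)-y0+np.pi)%(2*np.pi)-np.pi
    for i in range(n):
        t=y0+a*i/n; c,S=np.cos(t),np.sin(t); w=d/n
        print(i,[round(float(v),1) for v in (c*w[0]+S*w[1], S*w[0]-c*w[1], -w[2])],round(-a/n,3))
E
python3 -c "
from h import *
plan(624.5,-31,170,160.8,16)"
```

```text
Traceback (most recent call last):
  File "h.py", line 16, in plan
    print('now',p.round(1),np.degrees(s['ee_rot']).round(1),'t',s['time_s'],'F',s['wrist_force'].round(1),'w',s['gripper_width'].round(3),'q',s['qpos'].round(2))
                                                                                                              ^^^^^^^^^^^^^^^^^^^^^^^^
AttributeError: 'float' object has no attribute 'round'
```

```bash
sed -i "s/s\['gripper_width'\].round(3)/round(s['gripper_width'],3)/" h.py
python3 -c "
from h import *
plan(624.5,-31,170,160.8,16)"
```

```text
now [210.4 561.3 230.6] [-179.9   -0.   159.4] t 0.1 F [-0.9  0.2 -0.5] w 0.999 q [ 1.1   0.36  1.51  0.    1.27 -0.12]
0 [-37.2, -25.6, 3.8] -0.001
1 [-37.2, -25.6, 3.8] -0.001
2 [-37.2, -25.7, 3.8] -0.001
3 [-37.1, -25.7, 3.8] -0.001
4 [-37.1, -25.8, 3.8] -0.001
5 [-37.0, -25.8, 3.8] -0.001
6 [-37.0, -25.9, 3.8] -0.001
7 [-37.0, -26.0, 3.8] -0.001
8 [-36.9, -26.0, 3.8] -0.001
9 [-36.9, -26.1, 3.8] -0.001
10 [-36.8, -26.1, 3.8] -0.001
11 [-36.8, -26.2, 3.8] -0.001
12 [-36.8, -26.2, 3.8] -0.001
13 [-36.7, -26.3, 3.8] -0.001
14 [-36.7, -26.3, 3.8] -0.001
15 [-36.7, -26.4, 3.8] -0.001
```

send_rows(
  motion=[50,-37,-26,4,-0.001,50,-37,-26,4,-0.001,50,-37,-26,4,-0.001,50,-37,-26,4,-0.001,50,-37,-26,4,-0.001,50,-37,-26,4,-0.001,50,-37,-26,4,-0.001,50,-37,-26,4,-0.001],
)

```text
time_s: 0.9
tool_pos: [0.4188, 0.2582, 0.1951]
ee_rot: [-3.141, -0.002, 2.802]
wrist_force: [-0.3, 0.7, 0.2]
gripper_width: 0.588
```

send_rows(
  motion=[50,-37,-26,4,-0.001,50,-37,-26,4,-0.001,50,-37,-26,4,-0.001,50,-37,-26,4,-0.001,50,-37,-26,4,-0.001,50,-37,-26,4,-0.001,50,-37,-26,4,-0.001,50,0,0,0,0],
)

```text
time_s: 1.7
tool_pos: [0.6104, -0.0167, 0.1627]
ee_rot: [-3.14, -0.003, 2.804]
wrist_force: [-0.1, -0.8, -0.4]
gripper_width: 0.585
```

```bash
python3 -c "
from h import *
plan(624.5,-31,120,160.8,3)"
```

```text
now [610.4 -16.7 162.7] [-179.9   -0.2  160.6] t 1.7 F [-0.1 -0.8 -0.4] w 0.585 q [-0.14  0.44  1.56 -0.    1.14 -1.37]
0 [-6.0, -2.9, 14.2] -0.001
1 [-6.0, -2.9, 14.2] -0.001
2 [-6.0, -2.9, 14.2] -0.001
```

send_rows(
  motion=[50,-9,-4.5,10,0,50,-9,-4.5,10,0,50,0,0,20,0,50,0,0,20,0,50,0,0,20,0,50,0,0,16,0,50,0,0,10,0,50,0,0,0,0],
)

```text
time_s: 2.5
tool_pos: [0.6215, -0.0286, 0.0467]
ee_rot: [-3.139, -0.01, 2.808]
wrist_force: [-0.7, -0.4, 0.2]
gripper_width: 0.582
```

```bash
python3 - <<'E'
from h import *
plan(624.5,-31,55,160.8,1)
c=snap('scene');a=cv2.resize(c['pixels'][135:295,170:370],None,fx=4,fy=4,interpolation=cv2.INTER_CUBIC)
cv2.imwrite('pics/c3.png',cv2.convertScaleAbs(a[:,:,::-1],alpha=1.4))
E
```

```text
now [621.5 -28.6  46.7] [-179.9   -0.6  160.9] t 2.5 F [-0.7 -0.4  0.2] w 0.582 q [-0.16  0.6   1.62 -0.    0.93 -1.39]
0 [-3.6, -1.3, -8.3] 0.002
```

View pics/c3.png

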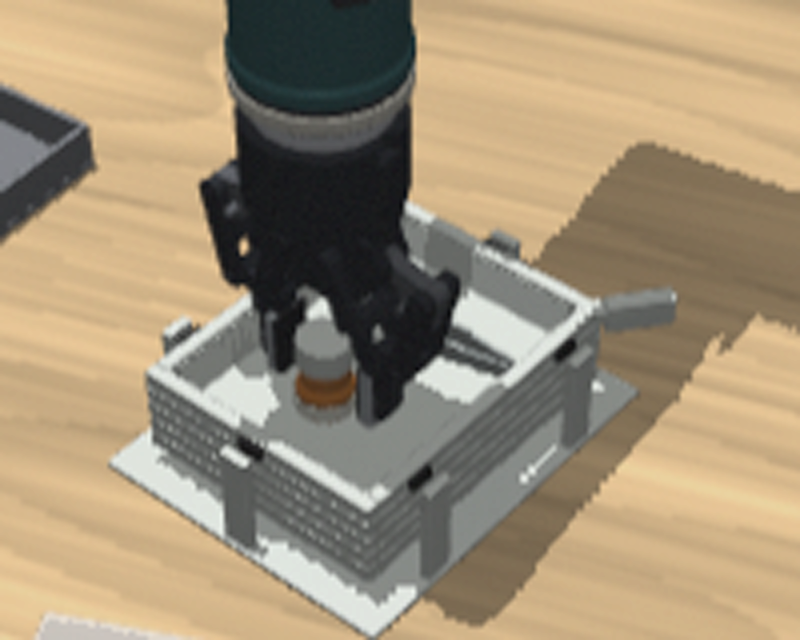

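The jar at (325,370) stands between the fingers. I'll rise a bit and grip.

send_rows(
  motion=[50,-2,-1,-5,0,50,-1,-1,-1,0,0,0,0,0,0,0,0,0,0,0,0,0,0,0,0,0,0,0,0,0,0,0,0,0,0,0,0,0,0,0],
  newtons=30,
)

```text
time_s: 3.35
tool_pos: [0.6269, -0.0319, 0.0578]
ee_rot: [-3.14, -0.003, 2.809]
wrist_force: [-0.9, -0.1, -0.6]
gripper_width: 0.322
```

send_rows(
  motion=[0,0,0,-10,0,0,0,0,-20,0,0,0,0,-25,0,0,0,0,-25,0,0,0,0,0,0],
)

```text
time_s: 3.85
tool_pos: [0.6263, -0.0317, 0.1413]
ee_rot: [-3.14, -0.005, 2.809]
wrist_force: [0.9, -0.2, -0.9]
gripper_width: 0.32
```

```bash
python3 - <<'E'
from h import *
plan(539,319,120,165.5,9)
E
```

```text
now [626.3 -31.7 141.3] [-179.9   -0.3  160.9] t 3.85 F [ 0.9 -0.2 -0.9] w 0.32 q [-0.16  0.49  1.54 -0.    1.12 -1.4 ]
0 [21.9, 33.7, 2.4] -0.009
1 [21.6, 33.8, 2.4] -0.009
2 [21.3, 34.0, 2.4] -0.009
3 [21.0, 34.2, 2.4] -0.009
4 [20.7, 34.4, 2.4] -0.009
5 [20.4, 34.6, 2.4] -0.009
6 [20.1, 34.8, 2.4] -0.009
7 [19.8, 34.9, 2.4] -0.009
8 [19.5, 35.1, 2.4] -0.009
```

send_rows(
  motion=[0,21,34,0,-0.009,0,21,34,0,-0.009,0,21,34,0,-0.009,0,21,34,0,-0.009,0,21,34,0,-0.009,0,21,34,0,-0.009,0,20,34,0,-0.009,0,20,34,0,-0.009],
)

```text
time_s: 4.65
tool_pos: [0.5474, 0.2817, 0.1389]
ee_rot: [-3.138, -0.003, 2.874]
wrist_force: [1.2, 0.0, -0.2]
gripper_width: 0.321
```

send_rows(
  motion=[0,0,0,0,0],
)

```text
time_s: 4.75
tool_pos: [0.5454, 0.2861, 0.1382]
ee_rot: [-3.139, -0.005, 2.878]
wrist_force: [0.7, 0.2, -0.2]
gripper_width: 0.329
```

```bash
python3 - <<'E'
from h import *
plan(539,319,23,165.5,1)
E
```

```text
now [545.4 286.1 138.2] [-179.9   -0.3  164.9] t 4.75 F [ 0.7  0.2 -0.2] w 0.329 q [ 0.37  0.48  1.57  0.    1.1  -0.94]
0 [14.8, 30.1, 115.2] -0.01
```

send_rows(
  motion=[0,8,16,0,0,0,7,14,15,0,0,0,0,25,0,0,0,0,25,0,0,0,0,20,0,0,0,0,12,0,0,0,0,4,0,0,0,0,0,0],
)

```text
time_s: 5.55
tool_pos: [0.5353, 0.3181, 0.0263]
ee_rot: [-3.134, -0.008, 2.88]
wrist_force: [0.8, 0.5, -0.1]
gripper_width: 0.321
```

```bash
python3 - <<'E'
from h import *
plan(539,319,21,165.5,1)
E
```

```text
now [535.3 318.1  26.3] [-179.5   -0.5  165. ] t 5.55 F [ 0.8  0.5 -0.1] w 0.321 q [ 0.43  0.63  1.63 -0.    0.89 -0.88]
0 [-3.4, 1.9, 5.3] -0.009
```

send_rows(
  motion=[0,0,0,4,0,0,0,0,0.5,0,0,0,0,0,0,50,0,0,0,0,50,0,0,0,0,50,0,0,0,0,50,0,0,-15,0,50,0,0,-25,0],
)

```text
time_s: 6.35
tool_pos: [0.536, 0.318, 0.0641]
ee_rot: [-3.134, -0.007, 2.879]
wrist_force: [0.3, -0.6, 0.3]
gripper_width: 0.583
```

send_rows(
  motion=[50,0,0,-30,0,50,0,0,-30,0,50,0,0,-15,0],
)

```text
time_s: 6.65
tool_pos: [0.5371, 0.3187, 0.1459]
ee_rot: [-3.136, -0.006, 2.88]
wrist_force: [0.3, 0.6, 0.5]
gripper_width: 0.587
```

```bash
python3 - <<'E'
from h import *
plan(564,0,140,74.5,12)
c=snap('scene');b=c['pixels'][135:295,170:370];d=c['pixels'][200:320,380:530]
a=np.hstack([cv2.resize(b,(500,400),interpolation=cv2.INTER_CUBIC),cv2.resize(d,(300,240))[:, :].repeat(1,0) if 0 else cv2.copyMakeBorder(cv2.resize(d,(300,240)),0,160,0,0,cv2.BORDER_CONSTANT)])
cv2.imwrite('pics/c4.png',cv2.convertScaleAbs(a[:,:,::-1],alpha=1.4))
E
```

```text
now [537.1 318.7 145.9] [-179.7   -0.3  165. ] t 6.65 F [0.3 0.6 0.5] w 0.587 q [ 0.43  0.48  1.54 -0.    1.13 -0.88]
0 [-9.0, -25.1, 0.5] 0.132
1 [-12.3, -23.7, 0.5] 0.132
2 [-15.3, -21.9, 0.5] 0.132
3 [-18.0, -19.7, 0.5] 0.132
4 [-20.4, -17.1, 0.5] 0.132
5 [-22.5, -14.3, 0.5] 0.132
6 [-24.2, -11.2, 0.5] 0.132
7 [-25.4, -8.0, 0.5] 0.132
8 [-26.3, -4.6, 0.5] 0.132
9 [-26.6, -1.1, 0.5] 0.132
10 [-26.5, 2.4, 0.5] 0.132
11 [-26.0, 5.9, 0.5] 0.132
```

View pics/c4.png

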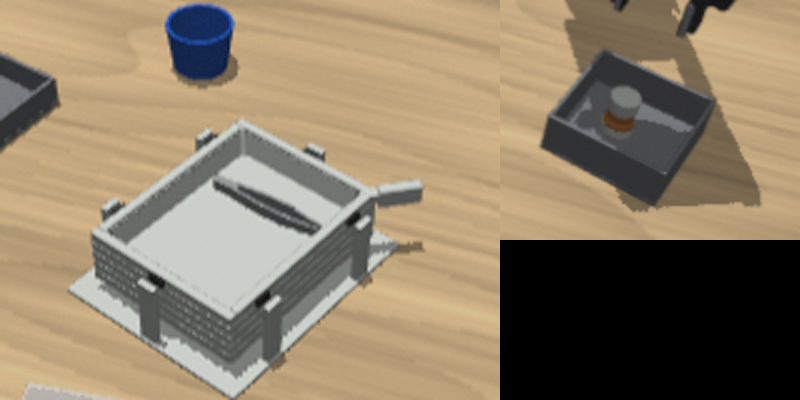

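The jar stands upright in the square box at (622,110), and the tweezer still lies in the tray at (265,205). Next I fetch the tweezer.

send_rows(
  motion=[45,-9,-25,0,0.132,45,-12,-24,0,0.132,45,-15,-22,0,0.132,45,-18,-20,0,0.132,45,-20,-17,0,0.132,45,-22,-14,0,0.132,45,-24,-11,0,0.132,45,-25,-8,0,0.132],
)

```text
time_s: 7.5
tool_pos: [0.5533, 0.105, 0.1554]
ee_rot: [3.135, -0.0, 1.789]
wrist_force: [1.4, -0.7, 0.8]
gripper_width: 0.529
```

```bash
python3 - <<'E'
from h import *
plan(564,0,140,74.5,5)
E
```

```text
now [553.3 105.  155.4] [179.6  -0.  102.5] t 7.5 F [ 1.4 -0.7  0.8] w 0.529 q [ 0.06  0.38  1.68  0.    1.07 -0.15]
0 [-21.0, -2.5, 3.1] 0.098
1 [-21.1, -0.4, 3.1] 0.098
2 [-21.0, 1.7, 3.1] 0.098
3 [-20.8, 3.7, 3.1] 0.098
4 [-20.3, 5.7, 3.1] 0.098
```

send_rows(
  motion=[45,-21,-2,3,0.098,45,-21,0,3,0.098,45,-21,2,3,0.098,45,-20,4,3,0.098,45,-10,3,3,0.05,45,0,0,0,0],
)

```text
time_s: 8.1
tool_pos: [0.5638, 0.0043, 0.1429]
ee_rot: [3.133, -0.003, 1.321]
wrist_force: [-0.4, 0.6, 1.2]
gripper_width: 0.527
```

```bash
python3 - <<'E'
from h import *
plan(564,0,100,74.5,2)
E
```

```text
now [563.8   4.3 142.9] [ 1.795e+02 -1.000e-01  7.570e+01] t 8.1 F [-0.4  0.6  1.2] w 0.527 q [-0.12  0.4   1.7   0.    1.04  0.13]
0 [-2.0, 0.6, 21.5] 0.01
1 [-2.0, 0.7, 21.5] 0.01
```

send_rows(
  motion=[32,-2,0.5,15,0.01,32,-2,0.5,20,0.01,32,0,0,20,0,32,0,0,15,0,32,0,0,5,0,32,0,0,0,0,32,0,0,0,0],
)

```text
time_s: 8.8
tool_pos: [0.566, 0.0033, 0.0696]
ee_rot: [3.128, -0.005, 1.31]
wrist_force: [0.1, -0.4, 0.6]
gripper_width: 0.371
```

```bash
python3 - <<'E'
from h import *
plan(564,0,45,74.5,1)
E
```

```text
now [566.    3.3  69.6] [179.2  -0.3  75.1] t 8.8 F [ 0.1 -0.4  0.6] w 0.371 q [-0.12  0.5   1.76  0.    0.87  0.14]
0 [-3.7, -1.1, 24.6] 0.01
```

send_rows(
  motion=[32,-2,-1,12,0,32,-1.5,-0.5,8,0,32,0,0,2,0,32,0,0,0,0,32,0,0,0,0],
)

```text
time_s: 9.3
tool_pos: [0.5652, 0.0002, 0.0477]
ee_rot: [3.125, -0.005, 1.311]
wrist_force: [-0.6, -0.1, -0.2]
gripper_width: 0.378
```

```bash
python3 - <<'E'
from h import *
plan(564,0,45,74.5,1)
E
```

```text
now [5.652e+02 2.000e-01 4.770e+01] [179.1  -0.3  75.1] t 9.3 F [-0.6 -0.1 -0.2] w 0.378 q [-0.12  0.53  1.78  0.    0.82  0.13]
0 [-0.5, -1.1, 2.7] 0.011
```

send_rows(
  motion=[32,0,-1,3,0,32,0,0,0,0,0,0,0,0,0,0,0,0,0,0,0,0,0,0,0,0,0,0,0,0,0,0,0,0,0],
  newtons=30,
)

```text
time_s: 10.0
tool_pos: [0.5648, 0.0003, 0.0451]
ee_rot: [3.124, -0.006, 1.311]
wrist_force: [-0.7, 0.5, -0.7]
gripper_width: 0.162
```

send_rows(
  motion=[0,0,0,-6,0,0,0,0,-15,0,0,0,0,-25,0,0,0,0,-25,0,0,0,0,-20,0,0,0,0,0,0],
)

```text
time_s: 10.6
tool_pos: [0.5623, 0.0003, 0.1401]
ee_rot: [3.126, -0.005, 1.311]
wrist_force: [1.1, -0.1, 0.2]
gripper_width: 0.166
```

```bash
python3 - <<'E'
from h import *
plan(532,-312,130,-15,13)
E
```

```text
now [5.623e+02 3.000e-01 1.401e+02] [179.1  -0.3  75.1] t 10.6 F [ 1.1 -0.1  0.2] w 0.166 q [-0.12  0.4   1.71  0.    1.02  0.13]
0 [-23.8, 3.9, 0.8] 0.121
1 [-23.2, 6.8, 0.8] 0.121
2 [-22.2, 9.5, 0.8] 0.121
3 [-20.9, 12.1, 0.8] 0.121
4 [-19.3, 14.5, 0.8] 0.121
5 [-17.4, 16.8, 0.8] 0.121
6 [-15.2, 18.7, 0.8] 0.121
7 [-12.8, 20.4, 0.8] 0.121
8 [-10.3, 21.8, 0.8] 0.121
9 [-7.6, 22.9, 0.8] 0.121
10 [-4.7, 23.7, 0.8] 0.121
11 [-1.9, 24.1, 0.8] 0.121
12 [1.1, 24.1, 0.8] 0.121
```

The opening of about 14 mm shows the tweezer is gripped.

send_rows(
  motion=[0,-24,4,0,0.12,0,-23,7,0,0.12,0,-22,9.5,0,0.12,0,-21,12,0,0.12,0,-19,14.5,0,0.12,0,-17,17,0,0.12,0,-15,19,0,0.12,0,-13,20,0,0.12],
)

```text
time_s: 11.4
tool_pos: [0.5395, -0.1937, 0.135]
ee_rot: [3.141, -0.014, 0.319]
wrist_force: [-0.2, 0.3, 0.5]
gripper_width: 0.163
```

```bash
python3 - <<'E'
from h import *
plan(532,-312,130,-15,6)
E
```

```text
now [ 539.5 -193.7  135. ] [180.   -0.8  18.3] t 11.4 F [-0.2  0.3  0.5] w 0.163 q [-0.47  0.42  1.69  0.01  1.03  0.77]
0 [-7.4, 18.3, 0.8] 0.097
1 [-5.6, 19.0, 0.8] 0.097
2 [-3.7, 19.4, 0.8] 0.097
3 [-1.8, 19.7, 0.8] 0.097
4 [0.1, 19.8, 0.8] 0.097
5 [2.0, 19.7, 0.8] 0.097
```

send_rows(
  motion=[0,-7,18,0,0.097,0,-5.5,19,0,0.097,0,-3.7,19.5,0,0.097,0,-2,20,0,0.097,0,0,20,0,0.097,0,1,12,0,0.07,0,0,0,0,0],
)

```text
time_s: 12.1
tool_pos: [0.5265, -0.3105, 0.1273]
ee_rot: [-3.133, -0.004, -0.266]
wrist_force: [0.0, 0.5, -1.1]
gripper_width: 0.159
```

```bash
python3 - <<'E'
from h import *
plan(532,-312,40,-15,3)
c=snap('scene');b=c['pixels'][80:240,60:260]
cv2.imwrite('pics/c5.png',cv2.convertScaleAbs(cv2.resize(b,None,fx=3,fy=3)[:,:,::-1],alpha=1.4))
E
```

```text
now [ 526.5 -310.5  127.3] [-179.5   -0.2  -15.2] t 12.1 F [ 0.   0.5 -1.1] w 0.159 q [-0.65  0.48  1.6   0.01  1.06  1.18]
0 [1.9, 0.0, 29.1] -0.001
1 [1.9, 0.0, 29.1] -0.001
2 [1.9, 0.0, 29.1] -0.001
```

View pics/c5.png

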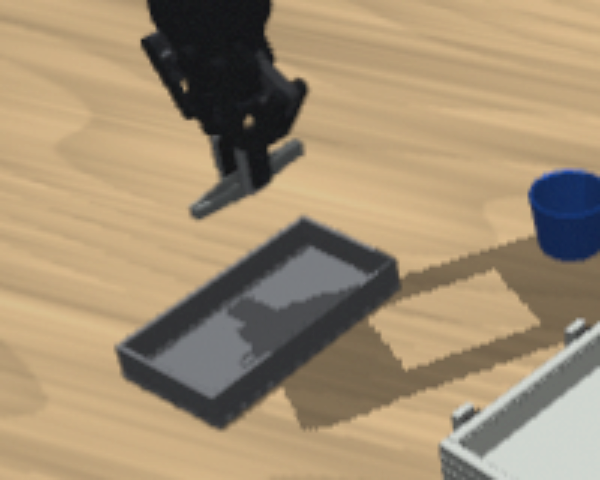

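The tweezer is aligned with the caddy (crop pixels 200–300, 150–210), so I lower it.

send_rows(
  motion=[0,2,0,20,0,0,2,0,25,0,0,1,0,25,0,0,0,0,18,0,0,0,0,10,0,0,0,0,4,0,0,0,0,0,0,0,0,0,0,0],
)

```text
time_s: 12.95
tool_pos: [0.5322, -0.3034, 0.0213]
ee_rot: [-3.129, -0.002, -0.248]
wrist_force: [-0.1, 0.7, -1.0]
gripper_width: 0.163
```

```bash
python3 - <<'E'
from h import *
plan(532,-312,8,-15,1)
E
```

```text
now [ 532.2 -303.4   21.3] [-1.793e+02 -1.000e-01 -1.420e+01] t 12.95 F [-0.1  0.7 -1. ] w 0.163 q [-0.64  0.62  1.67  0.02  0.86  1.17]
0 [1.9, 8.4, 13.3] 0.014
```

send_rows(
  motion=[0,0,6,5,0,0,0,1,5,0,0,0,0,2,0,0,0,0,0,0,0,0,0,0,0],
)

```text
time_s: 13.45
tool_pos: [0.532, -0.3123, 0.0108]
ee_rot: [-3.131, -0.007, -0.248]
wrist_force: [-0.7, -0.2, -1.1]
gripper_width: 0.165
```

send_rows(
  motion=[0,0,0,3,0,0,0,0,0,0,28,0,0,0,0,28,0,0,0,0,28,0,0,0,0,28,0,0,-10,0,28,0,0,-25,0,28,0,0,-30,0],
)

```text
time_s: 14.25
tool_pos: [0.5288, -0.3106, 0.0716]
ee_rot: [-3.128, 0.001, -0.247]
wrist_force: [0.6, -0.7, 0.2]
gripper_width: 0.33
```

send_rows(
  motion=[28,0,0,-35,0,28,0,0,-30,0,28,0,0,-10,0],
)

```text
time_s: 14.55
tool_pos: [0.5297, -0.3124, 0.1539]
ee_rot: [-3.13, -0.003, -0.247]
wrist_force: [1.1, -0.6, -0.3]
gripper_width: 0.327
```

```bash
python3 - <<'E'
from h import *
plan(525,94.6,150,122,16)
c=snap('scene');b=c['pixels'][80:240,60:260]
cv2.imwrite('pics/c6.png',cv2.convertScaleAbs(cv2.resize(b,None,fx=3,fy=3)[:,:,::-1],alpha=1.4))
E
```

```text
now [ 529.7 -312.4  153.9] [-179.3   -0.2  -14.2] t 14.55 F [ 1.1 -0.6 -0.3] w 0.327 q [-0.65  0.46  1.56  0.01  1.12  1.16]
0 [-6.5, -24.6, 0.2] -0.149
1 [-2.8, -25.3, 0.2] -0.149
2 [1.0, -25.4, 0.2] -0.149
3 [4.7, -25.0, 0.2] -0.149
4 [8.4, -24.0, 0.2] -0.149
5 [11.8, -22.5, 0.2] -0.149
6 [15.0, -20.5, 0.2] -0.149
7 [17.9, -18.1, 0.2] -0.149
8 [20.4, -15.2, 0.2] -0.149
9 [22.4, -12.0, 0.2] -0.149
10 [23.9, -8.6, 0.2] -0.149
11 [25.0, -4.9, 0.2] -0.149
12 [25.4, -1.2, 0.2] -0.149
13 [25.3, 2.6, 0.2] -0.149
14 [24.7, 6.3, 0.2] -0.149
15 [23.4, 9.9, 0.2] -0.149
```

View pics/c6.png

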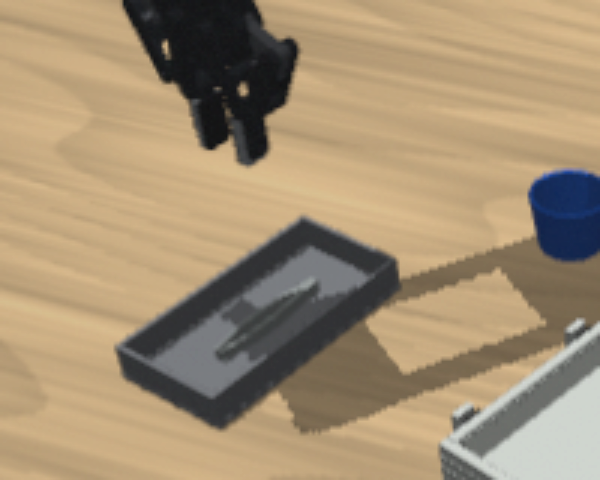

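The tweezer lies flat in the caddy at (265,320). Now I go to the ear.

send_rows(
  motion=[40,-6,-25,0,-0.149,40,-3,-25,0,-0.149,40,1,-25,0,-0.149,40,5,-25,0,-0.149,40,8,-24,0,-0.149,40,12,-22,0,-0.149,40,15,-20,0,-0.149,40,18,-18,0,-0.149],
)

```text
time_s: 15.4
tool_pos: [0.5224, -0.1054, 0.1495]
ee_rot: [-3.135, -0.009, 0.956]
wrist_force: [-0.6, 0.6, -0.2]
gripper_width: 0.469
```

send_rows(
  motion=[40,20,-15,0,-0.149,40,22,-12,0,-0.149,40,24,-8,0,-0.149,40,25,-5,0,-0.149,40,20,-1,0,-0.149],
)

```text
time_s: 15.9
tool_pos: [0.5136, 0.0219, 0.1451]
ee_rot: [-3.134, -0.015, 1.707]
wrist_force: [-0.4, -0.3, 0.1]
gripper_width: 0.466
```

```bash
python3 - <<'E'
from h import *
plan(525,94.6,150,122,5)
E
```

```text
now [513.6  21.9 145.1] [-179.6   -0.9   97.8] t 15.9 F [-0.4 -0.3  0.1] w 0.466 q [-0.1   0.34  1.79  0.01  1.02 -0.25]
0 [14.1, 4.2, -1.0] -0.084
1 [13.7, 5.4, -1.0] -0.084
2 [13.2, 6.5, -1.0] -0.084
3 [12.6, 7.6, -1.0] -0.084
4 [11.9, 8.7, -1.0] -0.084
```

send_rows(
  motion=[40,14,4,0,-0.084,40,14,5,0,-0.084,40,13,6,0,-0.084,40,12,7,0,-0.084,40,12,8,0,-0.07,40,0,0,20,0,40,0,0,15,0,40,0,0,0,0],
)

```text
time_s: 16.7
tool_pos: [0.514, 0.1008, 0.1015]
ee_rot: [-3.129, -0.025, 2.14]
wrist_force: [-0.2, -0.2, 0.3]
gripper_width: 0.473
```

```bash
python3 - <<'E'
from h import *
plan(525,94.6,80,122,1)
c=snap('scene');b=c['pixels'][135:295,190:390]
cv2.imwrite('pics/c7.png',cv2.convertScaleAbs(cv2.resize(b,None,fx=4,fy=3.75)[:,:,::-1],alpha=1.4))
E
```

```text
now [514.  100.8 101.5] [-179.3   -1.4  122.6] t 16.7 F [-0.2 -0.2  0.3] w 0.473 q [ 0.05  0.42  1.8   0.02  0.95 -0.53]
0 [-11.1, 5.9, 21.5] 0.01
```

View pics/c7.png

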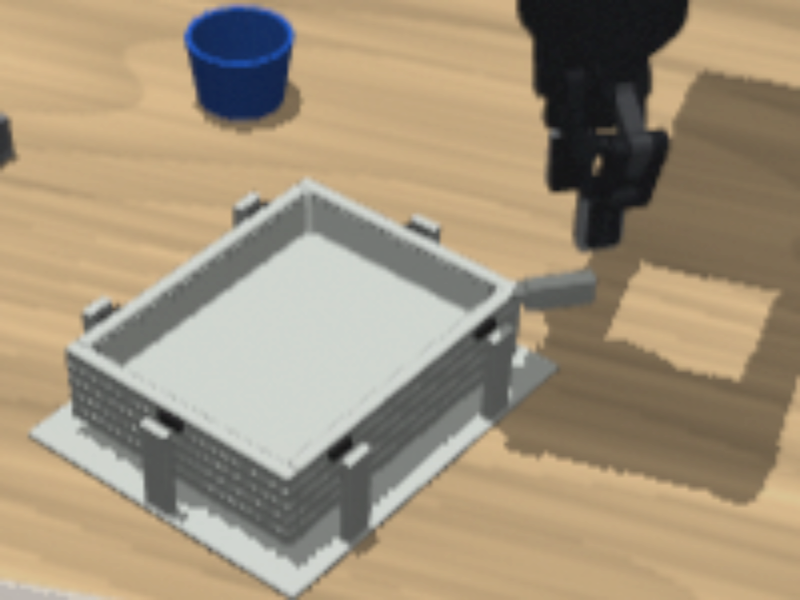

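The ear (520–593, 275–305) lies just beyond the fingers at (598,240). I align and descend.

send_rows(
  motion=[40,-6,3,0,0.01,40,-5,3,10,0,40,0,0,0,0],
)

```text
time_s: 17.05
tool_pos: [0.5266, 0.0939, 0.0918]
ee_rot: [-3.13, -0.024, 2.128]
wrist_force: [-0.8, -0.3, 0.0]
gripper_width: 0.469
```

```bash
python3 - <<'E'
from h import *
plan(525,94.6,38,122,1)
E
```

```text
now [526.6  93.9  91.8] [-179.3   -1.4  121.9] t 17.05 F [-0.8 -0.3  0. ] w 0.469 q [ 0.04  0.44  1.78  0.02  0.94 -0.53]
0 [1.4, -1.0, 53.8] -0.001
```

send_rows(
  motion=[40,0.5,-0.5,10,0,40,0.5,0,15,0,40,0,0,12,0,40,0,0,8,0,40,0,0,3,0,40,0,0,0,0],
)

```text
time_s: 17.65
tool_pos: [0.5253, 0.0946, 0.0409]
ee_rot: [-3.131, -0.023, 2.127]
wrist_force: [-0.7, -0.2, -0.2]
gripper_width: 0.47
```

```bash
python3 - <<'E'
from h import *
plan(525,94.6,38,122,1)
E
```

```text
now [525.3  94.6  40.9] [-179.4   -1.3  121.9] t 17.65 F [-0.7 -0.2 -0.2] w 0.47 q [ 0.04  0.52  1.82  0.02  0.82 -0.53]
0 [0.2, -0.3, 2.9] -0.003
```

send_rows(
  motion=[20,0,0,3,0,20,0,0,0,0,0,0,0,0,0,0,0,0,0,0,0,0,0,0,0,0,0,0,0,0],
  newtons=20,
)

```text
time_s: 18.25
tool_pos: [0.5251, 0.0943, 0.0385]
ee_rot: [-3.131, -0.023, 2.128]
wrist_force: [-1.1, -0.6, -2.0]
gripper_width: 0.115
```

```bash
python3 - <<'E'
from h import *
plan(525,94.6,38,122,1)
c=snap('scene');b=c['pixels'][135:295,190:390]
cv2.imwrite('pics/c8.png',cv2.convertScaleAbs(cv2.resize(b,None,fx=4,fy=3.75)[:,:,::-1],alpha=1.4))
E
```

```text
now [525.1  94.3  38.5] [-179.4   -1.3  121.9] t 18.25 F [-1.1 -0.6 -2. ] w 0.115 q [ 0.04  0.52  1.83  0.02  0.81 -0.53]
0 [0.3, 0.0, 0.5] -0.002
```

View pics/c8.png

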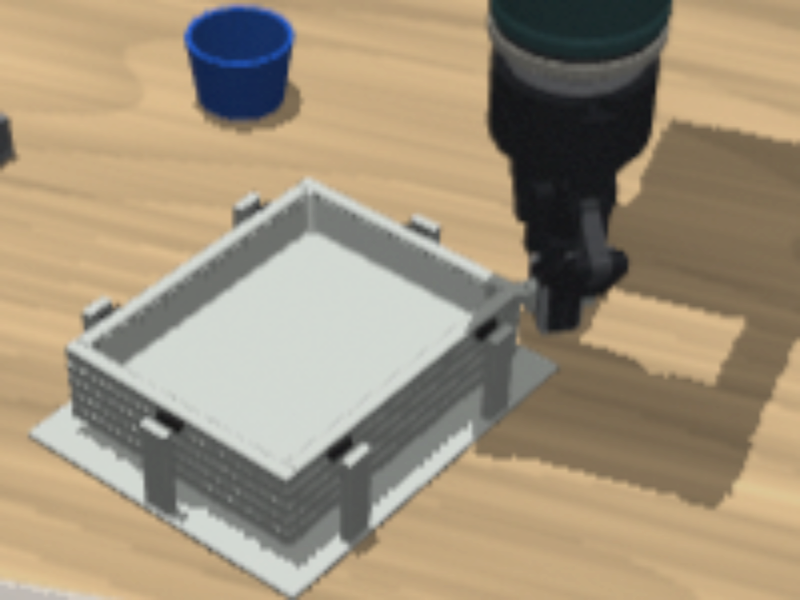

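The ear is pinched at (545,295). I raise it slowly with a light grip so the tray can pivot in the pads, and measure the tilt from depth.

send_rows(
  motion=[0,0,0,-3,0,0,0,0,-3,0,0,0,0,-3,0,0,0,0,-3,0,0,0,0,-3,0,0,0,0,0,0],
)

```text
time_s: 18.9
tool_pos: [0.525, 0.0943, 0.0546]
ee_rot: [-3.13, -0.024, 2.127]
wrist_force: [-0.1, -1.0, -2.0]
gripper_width: 0.112
```

```bash
cat >> h.py <<'E'
def tilt(pts=None):
    """plane of the tray floor from scene depth around given pixels; slope along the diagonal to the ear (122 deg)"""
    c=snap('scene'); P=np.array([world(c,u,v) for u in range(238,296,3) for v in range(200,246,3) if c['depth'][v,u]>0])
    for _ in range(6):
        A=np.c_[P[:,:2]-[.594,-.016],np.ones(len(P))]; k=np.linalg.lstsq(A,P[:,2],rcond=None)[0]
        r=abs(A@k-P[:,2]); P=P[r<max(.003,np.percentile(r,85))]
    e=np.radians([122,32]); g=[np.degrees(np.arctan(k[0]*np.cos(a)+k[1]*np.sin(a))).round(2) for a in e]
    print('tilt ear-up, sideways deg',g,'z at centre mm',(k[2]*1000).round(1),'n',len(P),'res',(r.mean()*1000).round(1)); return c
E
python3 - <<'E'
from h import *
plan(525,94.6,38,122,1)
tilt()
E
```

```text
now [525.   94.3  54.6] [-179.4   -1.4  121.9] t 18.9 F [-0.1 -1.  -2. ] w 0.112 q [ 0.04  0.5   1.81  0.02  0.85 -0.53]
0 [0.2, 0.1, 16.6] -0.002
tilt ear-up, sideways deg [np.float64(4.13), np.float64(-0.8)] z at centre mm 48.2 n 249 res 1.1
```

send_rows(
  motion=[0,-0.3,0,-3,0,0,-0.3,0,-3,0,0,-0.4,0,-3,0,0,-0.4,0,-3,0,0,-0.4,0,-3,0,0,0,0,0,0],
)

```text
time_s: 19.55
tool_pos: [0.5258, 0.0934, 0.071]
ee_rot: [-3.131, -0.025, 2.127]
wrist_force: [-1.0, 1.4, -1.6]
gripper_width: 0.114
```

```bash
python3 - <<'E'
from h import *
plan(525,94.6,38,122,1)
tilt()
E
```

```text
now [525.8  93.4  71. ] [-179.4   -1.5  121.9] t 19.55 F [-1.   1.4 -1.6] w 0.114 q [ 0.03  0.47  1.8   0.02  0.89 -0.54]
0 [1.4, -0.0, 33.0] -0.002
tilt ear-up, sideways deg [np.float64(7.56), np.float64(-0.87)] z at centre mm 55.5 n 233 res 1.0
```

The far corner is still resting. Now I grip hard and lift.

send_rows(
  motion=[0,0,0,0,0,0,0,0,0,0,0,0,0,-3,0,0,0,0,-3,0,0,0,0,-4,0,0,0,0,-4,0,0,0,0,-4,0,0,0,0,0,0],
  newtons=110,
)

```text
time_s: 20.4
tool_pos: [0.5277, 0.0923, 0.0908]
ee_rot: [-3.132, -0.023, 2.127]
wrist_force: [0.4, -0.4, -1.1]
gripper_width: 0.095
```

```bash
python3 - <<'E'
from h import *
plan(525,94.6,38,122,1)
tilt()
E
```

```text
now [527.7  92.3  90.8] [-179.5   -1.3  121.9] t 20.4 F [ 0.4 -0.4 -1.1] w 0.095 q [ 0.03  0.45  1.78  0.02  0.93 -0.53]
0 [3.4, -1.1, 52.8] -0.002
tilt ear-up, sideways deg [np.float64(7.22), np.float64(-0.35)] z at centre mm 75.9 n 219 res 0.9
```

The tray is free and its tilt holds at 7.2°. I lift it well above 15 cm.

send_rows(
  motion=[0,0,0,-6,0,0,0,0,-12,0,0,0,0,-18,0,0,0,0,-20,0,0,0,0,-20,0,0,0,0,-20,0,0,0,0,-12,0,0,0,0,-6,0],
)

```text
time_s: 21.25
tool_pos: [0.5289, 0.0903, 0.213]
ee_rot: [-3.131, -0.023, 2.127]
wrist_force: [-0.2, -0.7, -0.9]
gripper_width: 0.097
```

send_rows(
  motion=[0,0,0,0,0,0,0,0,0,0,0,0,0,0,0,0,0,0,0,0,0,0,0,0,0],
)

```text
time_s: 21.75
tool_pos: [0.528, 0.0903, 0.2126]
ee_rot: [-3.13, -0.024, 2.127]
wrist_force: [0.0, -0.4, -0.3]
gripper_width: 0.096
```

```bash
python3 - <<'E'
from h import *
plan(525,94.6,38,122,1)
c=snap('scene');cv2.imwrite('pics/c9.png',cv2.convertScaleAbs(c['pixels'][:,:,::-1],alpha=1.3))
E
```

```text
now [528.   90.3 212.6] [-179.3   -1.4  121.9] t 21.75 F [ 0.  -0.4 -0.3] w 0.096 q [ 0.03  0.3   1.66  0.02  1.21 -0.53]
0 [5.2, -0.3, 174.6] -0.002
```

View pics/c9.png

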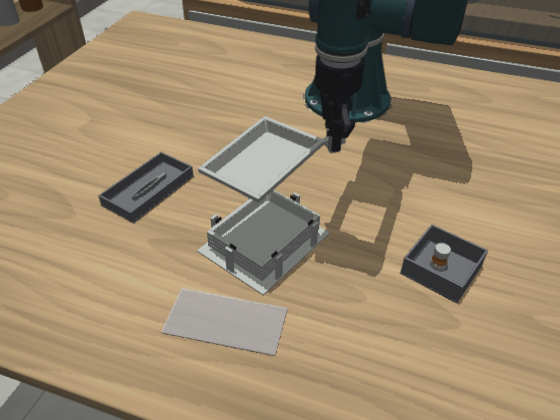

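The tray is in the air at (262,157), open side up, with the stack below it. The jar is in the box at (441,255), the tweezer is in the caddy at (150,186) and the stack's other trays are still in place. I'll do one last numeric check on tilt, height and stillness.

```bash
sed -i 's/range(238,296,3) for v in range(200,246,3)/range(235,290,3) for v in range(138,178,3)/' h.py; python3 - <<'E'
from h import *
c=tilt()
for q in((202,169),(266,120),(317,139),(260,194)): print('rim',(world(c,*q)*1000).round(1))
s=manip.get_state();print(s['tool_pos'].round(4),abs(s['qd']).max().round(4),s['time_s'])
E
```

```text
tilt ear-up, sideways deg [np.float64(7.33), np.float64(-1.51)] z at centre mm 197.9 n 210 res 0.8
rim [ 659.5 -102.1  208.8]
rim [501.3 -46.1 223.5]
rim [540.7  64.  234.2]
rim [690.6  15.7 213.9]
[0.528  0.0903 0.2127] 0.0044 21.85
```

```bash
python3 -c "
from h import *
print(manip.close_job())"
```

```text
the job is handed in; nothing more can be done
None
```

I cleared the tray, peeled it off the stack ear-corner first, and handed the job in at about 22 s while still holding it. The jar is in the square box and the tweezer lies flat in the long caddy, both released. I raised the ear about 32 mm with a light grip, tilting the tray 7.6° while the far corner rested. Then I gripped it at 110 N and lifted it off.

**Last checks:**
- **Height:** the tray's floor centre is about 198 mm above the shelf, and its lowest corner about 184 mm by my estimate.
- **Stillness:** the arm was still, with every joint under 0.005 rad/s, and the wrist force was near zero.
- **Scene:** the last picture shows the tray open side up, the stack in place, and the jar and tweezer in their boxes. I never touched the cup.

**What was off:**
- **Not quite level:** the tray hangs about 7.3° ear-up and about 1.5° sideways. The moves allow no tool tilt, so I left it.
- **Rim size:** I measured the tray's rim from the image as about 172 x 135 mm, against 194 x 156 mm in the task. I placed the ear grip from where the ear itself appeared, and it held.

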